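# Seat the cell holder and hold the shutter open at the set mark

## Robot

A 6-joint arm with a two-finger parallel gripper is mounted at the origin on a cart in front of the work surface, level with it; the furniture and walls round the work are solid. World frame = base frame: x ahead of the robot, y to its left, z up, the work surface at z = 0. Lengths are in mm, angles in degrees, forces in N, time in s.
With the tool pointing down it reaches from about 350 to 850 mm from the base axis. Payload 8.1 kg.
Tool frame: the origin (TCP) lies at the very end of the fingers, on their centre line; the grasp point (between the pads) lies 19 mm behind it; z points along the fingers, x is the direction in which the jaws open and shut, and the axes are right-handed (so a half turn about z gives the same grasp; the last joint's range is limited). The gripper opens to 93 mm and grips with 3 to 60 N. Pads are 15 mm wide; open, the fingers measure 128 mm over their backs; the gripper's body (75 mm by 188 mm) begins 65 mm behind the grasp point.
Start: joints at [-4.893, 7.471, 85.268, -0, 87.261, -4.893], TCP at [600.004, 0.022, 218.635] pointing down, gripper open.
Joint ranges: [-169.43, 169.43], [-51.17, 129.36], [1.28, 143.12], [-76.62, 256.62], [0, 156.53], [-152.29, 152.29]. Speed limits (degrees/s): [136.94, 136.94, 159.86, 180, 180, 180].

## Interface

Orientations are given as a 3x3 rotation matrix whose columns are the frame's x, y, z axes.
In Python, from cell import bot gives the robot as it stands.
- The arm moves only by the tool send_rows, never from a script. Its argument "deltas" is a list of rows, each an object of numbers: "tx", "ty", "tz": the shift along the tool's x, y, z in mm; "spin": the turn about the tool's z in rad. In form: [{"tx": .., "ty": .., "tz": .., "spin": ..}, ...]. A call has 1 to 20 rows; each row is the pose to reach, as a shift and turn from the pose commanded when the call began, along the tool's axes at that moment; what a row does not reach only later rows make up. A row lasts 1/8 s, in which the tool goes at most 62.5 mm and 10.7 degrees, less where a joint would pass 70% of its speed; a pose out of reach is approached as far as the arm can. A call with a gripper value outside its range is refused whole. "hand" is the finger opening in mm, from 0 to 93, set as the call begins (left out, the last holds). The fingers move at their own pace and stop on an object; "squeeze" is the grip in N (left out, the last holds). Time passes only in rows, so rows that repeat a pose let the fingers close. It gives the time, the measured TCP pose, the force and the opening at its end, in the units of the state.
- bot.get_state(): the state, without advancing time (a new reading comes with each control period).
- bot.snapshot(name): name is "scene" or "side" or "wrist"; returns the picture (400x640x3 uint8, red, green, blue); there is no depth.
- bot.camera_model(name): a dict with "fx", "fy", "cx", "cy" (pixels), "R" (3x3) and "t" (3): a world point X has camera coordinates R X + t; the wrist camera has in their place "hand_eye" (4x4, takes a point from camera to tool coordinates, whose origin is the TCP and whose axes are the tool frame's). Camera axes: x right, y down, z forward; pixel columns grow to the right and rows downward; lengths in mm; the calibration is good to about 2 mm. A picture is of the moment at which its call begins: read the wrist's pose just before it. camera_model takes no time and is no camera call.
- bot.finish_job(): hands the job in, once; it reports no verdict.
The state is a dict: "clock": time; "qpos": joint angles; "joint_velocities": joint speeds; "joint_torque": joint torques, N m; "tcp_pos": TCP position; "orientation": TCP orientation; "ft_force": force on the tool from outside, world axes, zero at the start; "ft_torque": the same for the moment, N m; "grip_width": finger opening in mm.
Only numpy, scipy, OpenCV 4.12 (cv2) and the standard library are available. Lean on these libraries where they do the work, as an engineer would, in place of code of your own. Each camera call takes 0.05 s, during which the arm holds its last target. There are 200 camera calls.

## Task

Set the loose cell holder over the two alignment pegs of the shutter station, either way round, so that it sits fully down on its pad, and let go of it. Then pull the spring-return shutter slide out by its upright post until its pointer lines up with the index on the scale, and keep it there with the gripper for the reading: finish while still holding the slide at the mark. Leave the index where it is set and do not disturb the other things on the worktop.

Things in the scene. Friction and masses are not known exactly. Their poses are not given: they have to be found in the camera images.
- cell_holder: Loose upright aluminium block, 64 mm long (its x) x 36 mm wide (y) x 46 mm high, 0.14 to 0.28 kg; a glass cell 12.5 mm square stands 12 mm proud of its top. Grasp it across the width. Underneath, two round holes, 11 mm wide, 18 mm deep, on the long centre line 20 mm either side of the middle. Origin: centre of the underside, z up. Starts on the worktop left of the station.
- holder_foot (a point): Centre of the cell holder's underside (its body origin).
- station: Fixed grey base plate 170 mm (x) x 220 mm (y) x 10 mm, origin at the centre of its underside on the worktop, z up, -x side towards the robot, turned up to 0.35 rad. Left half (+y): peg seat. Right half: slide running along x at y = -50 mm, before a white housing (front face x = 46, y -92 to -8, top z = 45 mm). A black light outlet 24 mm wide, 25 mm high at (64, 55) mm.
- seat (a point): Centre of the top of the seat pad (70 x 42 mm), at (0, 55, 14) mm in the station's frame, same axes. Two steel pegs, 8 mm thick with tapered tips, stand 14 mm above the pad, 20 mm either side of this point along the station's x. Seated, the holder's foot is at this point, its long side along the station's x, either way round.
- slide (a joint): Shutter slide, m: 0 = home (spring-shut), grows as it is pulled out along the station's -x, to 0.065 at the stop. A spring drives it home: about 3 N at home plus 1 N for each further 10 mm (8 N at 50 mm). It returns as soon as it is let go.
- slide_post (a point): Centre of the top of the slide's upright black round post, the part to grip, 89 mm above the worktop; 16 mm in diameter from 33 to 86 mm above the worktop. At home at (-15, -50) mm in the station's frame; moves with the slide.
- slide_pointer (a point): Tip of the slide's thin steel pointer, 41 mm to the station's -y side of the post's axis and level with it in x, 24.5 mm above the worktop. It moves with the slide.
- index_tip (a point): Nose of the index, a black rider with a small screw (top 34 mm above the worktop) on the graduated bar along the station's right edge, y = -92 mm, 24.5 mm up. Set anew each time, 25 to 50 mm to the station's -x of the pointer's home. At the mark, slide pointer and index tip have equal x in the station's frame: pull by their starting difference. About 4 N shifts the rider: keep clear.
- beaker: Bystander: low glass beaker, 56 mm across, 76 mm high, back left. Origin at the centre of its underside.
- cream_bottle: Bystander: square bottle with a cream cap, 66 mm wide, 125 mm high, right of the station. Origin at the centre of its underside.
- vial_tray: Bystander: low open tray of vials, 70 x 108 mm, 48 mm high, near the front edge. Origin at the centre of its underside.
- tweezers: Bystander: tweezers lying on the worktop, 122 mm long, 9 mm high, left of the station. Origin at the centre of its underside.

How it is judged:
By the outcome, as a careful person would: the job done as asked, in the order asked, and still so for the second after the job is handed in, while the arm keeps its last pose, push and grip.
It also fails if it takes over 51 s, if anything falls off the work surface, if the arm or the gripper's body presses on something with over 40 N, if the wrist force passes 120 N, or if a joint passes its speed limit or range.

## Working session

There is one attempt and no reset: what is moved stays moved. The work goes in short steps, Python scripts to look and compute and a tool call to move; the robot and the scene stay as the last step left them, time stands still between calls to the robot, and variables do not carry over. Pictures are saved under pics/ and viewed, about 8 in all and at most 12, crops included, and the job is handed in when it is done.

Besides the shell and the picture viewer there is one more tool, called after "Emit:" as name(argument=value, ...) on one line, values as JSON. send_rows: Moves the arm, as the interface text tells. Its arguments: {"type":"object","properties":{"deltas":{"type":"array"},"hand":{"type":"number"},"squeeze":{"type":"number"}},"required":["deltas"]}

```bash
mkdir -p pics; ls
cat > h.py <<'E'
import numpy as np, cv2
from cell import bot
def snap(n,f):
    s=bot.get_state(); im=bot.snapshot(n); cv2.imwrite('pics/'+f,im[:,:,::-1]); return s,im
def ray(n,uv,s=None):
    m=bot.camera_model(n); d=np.array([(uv[0]-m['cx'])/m['fx'],(uv[1]-m['cy'])/m['fy'],1.])
    if n=='wrist':
        H=np.array(m['hand_eye']); R=np.array(s['orientation']); p=np.array(s['tcp_pos'])
        return R@H[:3,3]+p, R@H[:3,:3]@d
    R=np.array(m['R']);t=np.array(m['t']); return -R.T@t, R.T@d
def onz(n,uv,z,s=None):
    o,d=ray(n,uv,s); return o+d*(z-o[2])/d[2]
def proj(n,X,s=None):
    m=bot.camera_model(n)
    if n=='wrist':
        H=np.array(m['hand_eye']); R=np.array(s['orientation']); p=np.array(s['tcp_pos'])
        c=H[:3,:3].T@(R.T@(np.array(X)-p)-H[:3,3])
    else: c=np.array(m['R'])@X+np.array(m['t'])
    return c[0]/c[2]*m['fx']+m['cx'],c[1]/c[2]*m['fy']+m['cy']
E
python3 - <<'E'
from h import *
s,a=snap('scene','a.png'); s2,b=snap('wrist','b.png'); 
print(s2['clock'],s2['tcp_pos'],s2['orientation'],s2['grip_width'])
for n in('scene','side'):
  m=bot.camera_model(n);print(n,m['fx'],-np.array(m['R']).T@np.array(m['t']))
print(bot.camera_model('wrist'))
E
```

```text
pics
0.05 [5.99430647e+02 7.00547113e-02 2.17603488e+02] [[ 9.99998349e-01  4.14838896e-05 -1.81679393e-03]
 [ 4.17539015e-05 -9.99999988e-01  1.48582334e-04]
 [-1.81678774e-03 -1.48657947e-04 -9.99998339e-01]] 92.98713255750918
scene 366.2509753099096 [ 197.73450428 -692.31023286  774.20552115]
side 482.9904712426416 [129.98913112 708.02653726 781.57651077]
{'fx': 338.84922142583247, 'fy': 338.84922142583247, 'cx': 321.22424908910705, 'cy': 200.18526439034144, 'hand_eye': array([[ 9.99999738e-01,  4.28282000e-04,  5.83845561e-04,
        -3.84332825e-02],
       [-5.64454809e-04,  9.66121938e-01,  2.58085417e-01,
        -7.14988362e+01],
       [-4.53532666e-04, -2.58085679e-01,  9.66121926e-01,
        -1.66241868e+02],
       [ 0.00000000e+00,  0.00000000e+00,  0.00000000e+00,
         1.00000000e+00]])}
```

View pics/a.png

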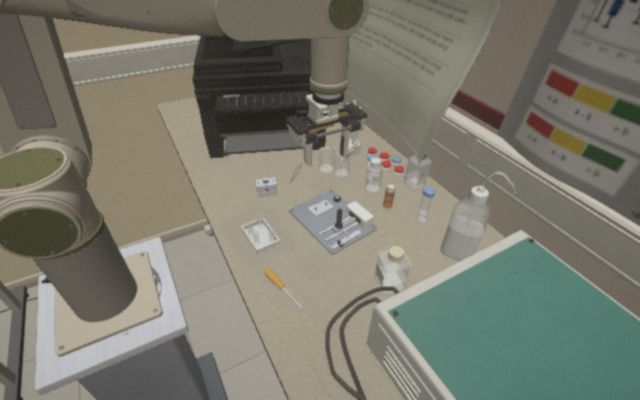

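View pics/b.png

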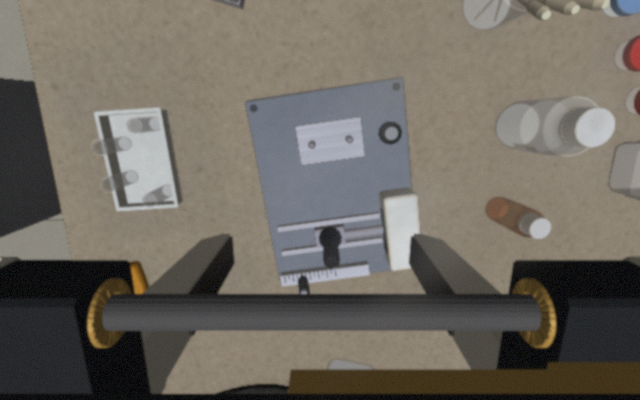

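The scene view shows the holder at about (266,186) and the station at about (335,220). In the wrist view the pegs are at (312,145) and (349,139), the post is near (330,237), and the index rider is near (304,285).

Run:
```python
from h import *
s=bot.get_state()
P=lambda u,z:onz('wrist',u,z,s).round(1)
c=[P(u,10) for u in((247,102),(400,80))];print(c,np.linalg.norm(c[0]-c[1]))
p=[P(u,28) for u in((312,145),(349,139))];print(p,np.linalg.norm(p[0]-p[1]),(p[0]+p[1])/2)
d=c[1]-c[0];print(np.degrees(np.arctan2(d[1],d[0])))
d=p[1]-p[0];print(np.degrees(np.arctan2(d[1],d[0])))
print('holder',onz('scene',(266,183),46),onz('side',(320,200),0))
s,a=snap('side','c.png')
b=cv2.imread('pics/a.png')[150:270,230:390]
cv2.imwrite('pics/d.png',np.vstack([cv2.resize(b,(640,480),interpolation=3)]))
```

```text
[array([520.5,  79.4,  10. ]), array([681.4, 101.5,  10. ])] 162.4106523599976
[array([589.7,  36. ,  28. ]), array([628.1,  42.2,  28. ])] 38.89730067755343 [608.9  39.1  28. ]
7.820776002986593
9.171729030165963
holder [492.02415933 188.49651162  46.        ] [ 600.47363177 -106.84949531    0.        ]
```

View pics/d.png

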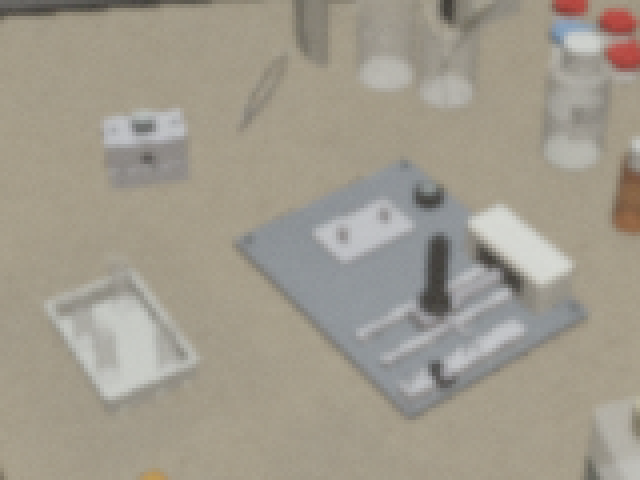

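Emit:
send_rows(deltas=[{"tx": -15, "ty": -40}, {"tx": -35, "ty": -95}, {"tx": -55, "ty": -150}, {"tx": -65, "ty": -180}, {"tx": -70, "ty": -190}, {"tx": -70, "ty": -190}, {"tx": -70, "ty": -190}])

```text
$.deltas[0]: bad value
```

Run:
```python
from h import *
s,a=snap('wrist','e.png'); print(s['clock'],s['tcp_pos'],s['joint_velocities'])
```

```text
0.15 [5.99563328e+02 5.06682314e-02 2.17827001e+02] [ 0.09426727 -0.07951173 -0.16654665  0.01954544 -0.06965454  0.02373366]
```

View pics/e.png

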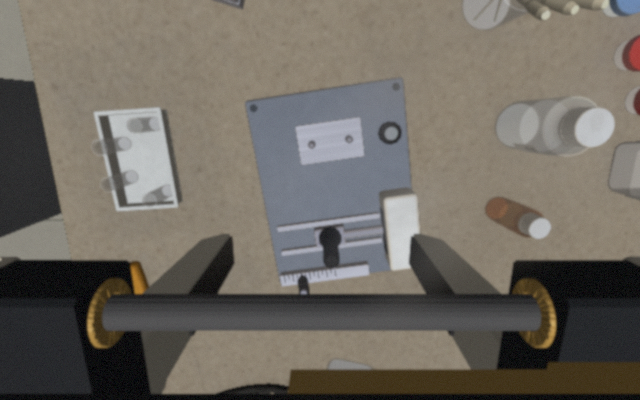

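The call was refused, so this is the same view as before. I'll resend with every field filled in.

Emit:
send_rows(deltas=[{"tx": -15, "ty": -40, "tz": 0, "spin": 0}, {"tx": -35, "ty": -95, "tz": 0, "spin": 0}, {"tx": -55, "ty": -150, "tz": 0, "spin": 0}, {"tx": -65, "ty": -180, "tz": 0, "spin": 0}, {"tx": -70, "ty": -190, "tz": 0, "spin": 0}, {"tx": -70, "ty": -190, "tz": 0, "spin": 0}, {"tx": -70, "ty": -190, "tz": 0, "spin": 0}])

```text
clock: 1.08
tcp_pos: [530.5, 188.8, 218.6]
orientation: [[1.0, -0.001, 0.0], [-0.001, -1.0, -0.0], [0.0, 0.0, -1.0]]
ft_force: [-0.2, -0.1, -0.8]
grip_width: 92.7
```

Run:
```python
from h import *
s,a=snap('wrist','f.png'); print(s['clock'],s['tcp_pos'])
```

```text
1.075 [530.47639288 188.8325631  218.55612241]
```

View pics/f.png

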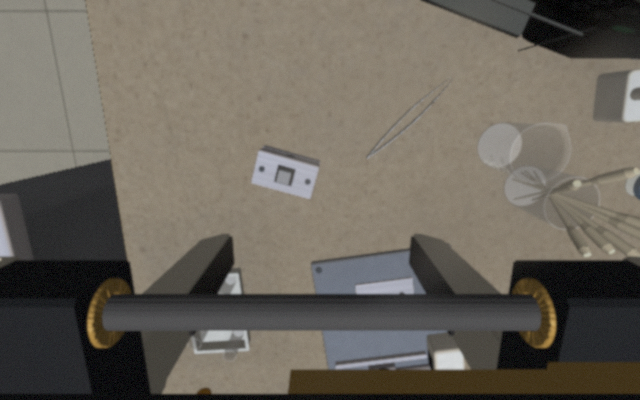

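The holder's top runs from about (252,150) to (319,198), with the cell at (285,176). The tweezers start at (367,157) and are clear of it.

Run:
```python
from h import *
s=bot.get_state(); a=cv2.imread('pics/f.png'); h=cv2.cvtColor(a,cv2.COLOR_BGR2HSV)
r=a[140:215,240:335].astype(int); print(a[160,300],a[152,290],a[190,260-5],a[210,285])
m=((r[...,0]>=r[...,2]-2)&(r.min(2)>135)).astype('uint8')
c=max(cv2.findContours(m,0,2)[0],key=cv2.contourArea)+[[240,140]]
q=cv2.boxPoints(cv2.minAreaRect(c));print(q)
W=np.array([onz('wrist',u,46,s) for u in q]);print(W.round(1),W.mean(0))
for i in range(2):
  d=W[i+1]-W[i];print(np.linalg.norm(d),np.degrees(np.arctan2(d[1],d[0])))
```

```text
[ 99 101 105] [ 94 101 106] [110 126 136] [115 129 138]
[[249.57655 182.18414]
 [258.62018 149.77774]
 [318.708   166.54642]
 [309.66437 198.95282]]
[[457.5 188.8  46. ]
 [468.4 221.7  46. ]
 [528.1 204.8  46. ]
 [518.7 171.   46. ]] [493.18419711 196.55309561  46.        ]
34.64269471892691 71.78154677345178
62.09286786699037 -15.78552343893302
```

Emit:
send_rows(deltas=[{"tx": -5, "ty": -1, "tz": 15, "spin": -0.18}, {"tx": -12, "ty": -3, "tz": 30, "spin": -0.36}, {"tx": -20, "ty": -4, "tz": 50, "spin": -0.54}, {"tx": -28, "ty": -6, "tz": 70, "spin": -0.72}, {"tx": -33, "ty": -7, "tz": 90, "spin": -0.9}, {"tx": -37, "ty": -8, "tz": 100, "spin": -1.08}, {"tx": -37, "ty": -8, "tz": 105, "spin": -1.26}, {"tx": -37, "ty": -8, "tz": 108, "spin": -1.295}, {"tx": -37, "ty": -8, "tz": 108, "spin": -1.295}, {"tx": -37, "ty": -8, "tz": 108, "spin": -1.295}], hand=70, squeeze=40)

```text
clock: 2.38
tcp_pos: [493.4, 197.8, 111.0]
orientation: [[0.275, 0.961, 0.001], [0.961, -0.275, 0.0], [0.0, 0.001, -1.0]]
ft_force: [0.1, -0.9, -0.5]
grip_width: 69.8
```

```bash
cat >> h.py <<'E'
def hold(f,s,x0,x1,y0,y1,z):
    r=cv2.imread('pics/'+f)[y0:y1,x0:x1].astype(int)
    m=((r[...,0]>=r[...,2]-2)&(r.min(2)>135)).astype('uint8')
    c=max(cv2.findContours(m,0,2)[0],key=cv2.contourArea)+[[x0,y0]]
    q=cv2.boxPoints(cv2.minAreaRect(c)); W=np.array([onz('wrist',u,z,s) for u in q])
    print(q.round(1).tolist(),W.mean(0).round(1))
    for i in range(2):
        d=W[i+1]-W[i];print(np.linalg.norm(d).round(1),np.degrees(np.arctan2(d[1],d[0])).round(2))
    return W.mean(0)
E
python3 - <<'E'
from h import *
s,a=snap('wrist','g.png'); print(s['clock'],s['tcp_pos'],s['orientation'])
hold('g.png',s,250,390,120,280,46)
E
```

```text
2.375 [493.42061416 197.82303835 111.01860223] [[ 2.75105812e-01  9.61413779e-01  5.80561221e-04]
 [ 9.61413904e-01 -2.75105943e-01  1.57714928e-04]
 [ 3.11345147e-04  5.14771336e-04 -9.99999819e-01]]
[[295.0, 170.0], [343.0, 170.0], [343.0, 253.0], [295.0, 253.0]] [492.9 196.5  46. ]
33.1 74.06
61.9 -14.98
```

View pics/g.png

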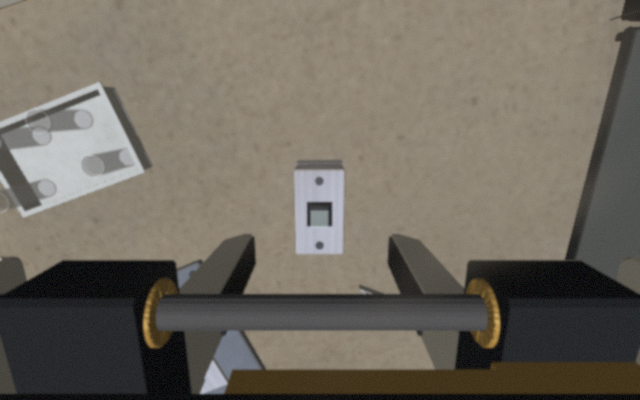

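Emit:
send_rows(deltas=[{"tx": -1.4, "ty": 0, "tz": 25, "spin": 0}, {"tx": -1.4, "ty": 0, "tz": 55, "spin": 0}, {"tx": -1.4, "ty": 0, "tz": 80, "spin": 0}, {"tx": -1.4, "ty": 0, "tz": 95, "spin": 0}, {"tx": -1.4, "ty": 0, "tz": 102, "spin": 0}, {"tx": -1.4, "ty": 0, "tz": 102, "spin": 0}, {"tx": -1.4, "ty": 0, "tz": 102, "spin": 0}])

```text
clock: 3.3
tcp_pos: [493.5, 196.9, 9.7]
orientation: [[0.272, 0.962, 0.002], [0.962, -0.272, 0.0], [0.001, 0.001, -1.0]]
ft_force: [-0.6, 0.0, -0.3]
grip_width: 70.1
```

Emit:
send_rows(deltas=[{"tx": 0, "ty": 0, "tz": 0, "spin": 0}, {"tx": 0, "ty": 0, "tz": 0, "spin": 0}, {"tx": 0, "ty": 0, "tz": 0, "spin": 0}, {"tx": 0, "ty": 0, "tz": 0, "spin": 0}, {"tx": 0, "ty": 0, "tz": 0, "spin": 0}, {"tx": 0, "ty": 0, "tz": 0, "spin": 0}], hand=20, squeeze=40)

```text
clock: 4.05
tcp_pos: [492.6, 196.7, 8.7]
orientation: [[0.272, 0.962, -0.0], [0.962, -0.272, -0.0], [-0.0, -0.0, -1.0]]
ft_force: [-0.7, 0.0, 1.1]
grip_width: 35.9
```

Emit:
send_rows(deltas=[{"tx": 0, "ty": 0, "tz": -15, "spin": 0}, {"tx": 0, "ty": 0, "tz": -45, "spin": 0}, {"tx": 0, "ty": 0, "tz": -80, "spin": 0}, {"tx": -5, "ty": 10, "tz": -98, "spin": 0}, {"tx": -20, "ty": 40, "tz": -101, "spin": -0.08}, {"tx": -40, "ty": 82, "tz": -101, "spin": -0.2}, {"tx": -62, "ty": 127, "tz": -101, "spin": -0.3}, {"tx": -82, "ty": 168, "tz": -101, "spin": -0.4}, {"tx": -94, "ty": 194, "tz": -101, "spin": -0.424}, {"tx": -98.5, "ty": 202, "tz": -101, "spin": -0.424}, {"tx": -98.5, "ty": 202, "tz": -101, "spin": -0.424}, {"tx": -98.5, "ty": 202, "tz": -101, "spin": -0.424}, {"tx": -98.5, "ty": 202, "tz": -101, "spin": -0.424}])

```text
clock: 5.68
tcp_pos: [659.6, 47.8, 109.8]
orientation: [[-0.149, 0.989, -0.0], [0.989, 0.149, 0.0], [0.0, -0.0, -1.0]]
ft_force: [-0.5, 0.3, -3.2]
grip_width: 35.7
```

Run:
```python
from h import *
s,a=snap('wrist','i.png'); print(s['clock'],s['tcp_pos'],np.array(s['orientation']).round(4).tolist(),s['grip_width'],s['qpos'])
a=cv2.imread('pics/i.png'); cv2.imwrite('pics/i2.png',cv2.resize(a[60:260,180:480],None,fx=2.6,fy=2.6,interpolation=2))
print(proj('wrist',[608.9,39.1,28],s))
```

```text
5.675 [659.59069179  47.82648718 109.75079231] [[-0.1487, 0.9889, -0.0002], [0.9889, 0.1487, 0.0001], [0.0002, -0.0002, -1.0]] 35.66090154469235 [-2.97461272e-01  2.08057802e+01  8.12604645e+01  7.79349979e-03
  7.79440408e+01 -9.88478155e+01]
(np.float64(319.5474954787237), np.float64(138.17416170901603))
```

View pics/i2.png

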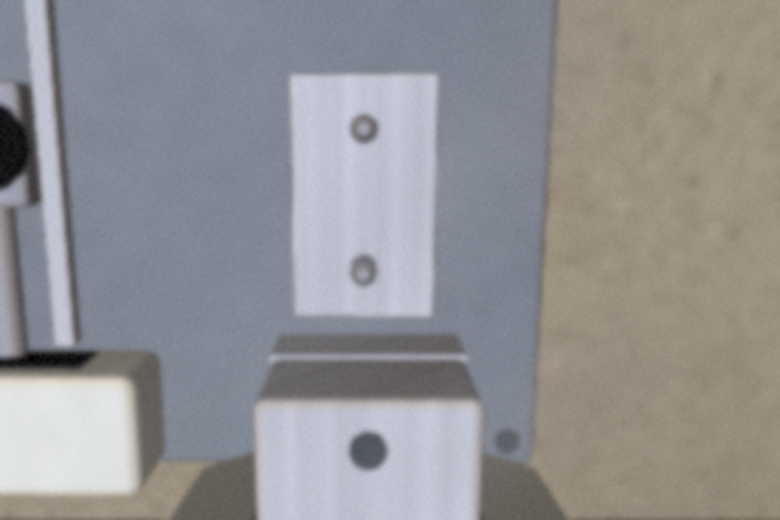

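Run:
```python
from h import *
s=bot.get_state()
f=lambda u:(u[0]/2.6+180,u[1]/2.6+60)
T=lambda u,z:(np.array(s['orientation']).T@(onz('wrist',f(u),z,s)-np.array(s['tcp_pos']))).round(1)
q=[T(u,14) for u in((290,74),(438,74),(433,317),(296,317))]
print('pad',q,np.mean(q,0))
for u in((364,126),(364,268)): print('peg tip',T(u,28))
z=s['tcp_pos'][2]-8.8
print('hold bottom',T((268,358),z),T((467,358),z)); print('top',T((256,401),z+46),T((481,401),z+46),'hole',T((368,451),z+46))
```

```text
pad [array([-21.8, -86.4,  95.8]), array([ 20.1, -86.4,  95.8]), array([ 20.1, -16.2,  95.8]), array([-21.5, -16.2,  95.8])] [ -0.775 -51.3    95.8  ]
peg tip [ -0.8 -72.1  81.8]
peg tip [ -0.8 -33.3  81.8]
hold bottom [-20.2 -25.9   8.8] [ 20.6 -26.    8.8]
top [-16.9 -31.1 -37.2] [ 17.6 -31.1 -37.2] hole [  0.3 -22.9 -37.2]
```

The pegs and pad are parallel to the held block. The pad centre is at tool (-0.8, -51.6) and the block centre at about (+0.4, +0.5).

Emit:
send_rows(deltas=[{"tx": -1.2, "ty": -15, "tz": 0, "spin": 0}, {"tx": -1.2, "ty": -38, "tz": 10, "spin": 0}, {"tx": -1.2, "ty": -50, "tz": 35, "spin": 0}, {"tx": -1.2, "ty": -52.2, "tz": 55, "spin": 0}, {"tx": -1.2, "ty": -52.2, "tz": 66, "spin": 0}, {"tx": -1.2, "ty": -52.2, "tz": 68, "spin": 0}, {"tx": -1.2, "ty": -52.2, "tz": 68, "spin": 0}, {"tx": -1.2, "ty": -52.2, "tz": 70, "spin": 0}, {"tx": -1.2, "ty": -52.2, "tz": 72, "spin": 0}, {"tx": -1.2, "ty": -52.2, "tz": 74, "spin": 0}, {"tx": -1.2, "ty": -52.2, "tz": 76, "spin": 0}, {"tx": -1.2, "ty": -52.2, "tz": 77, "spin": 0}, {"tx": -1.2, "ty": -52.2, "tz": 77, "spin": 0}])

```text
clock: 7.35
tcp_pos: [608.6, 38.0, 32.5]
orientation: [[-0.148, 0.989, -0.0], [0.989, 0.148, -0.0], [0.0, -0.0, -1.0]]
ft_force: [-0.7, -0.4, -2.0]
grip_width: 36.0
```

Emit:
send_rows(deltas=[{"tx": 0, "ty": 0, "tz": 2, "spin": 0}, {"tx": 0, "ty": 0, "tz": 4, "spin": 0}, {"tx": 0, "ty": 0, "tz": 6, "spin": 0}, {"tx": 0, "ty": 0, "tz": 8, "spin": 0}, {"tx": 0, "ty": 0, "tz": 9.5, "spin": 0}, {"tx": 0, "ty": 0, "tz": 10, "spin": 0}, {"tx": 0, "ty": 0, "tz": 10, "spin": 0}])

```text
clock: 8.22
tcp_pos: [608.8, 38.0, 22.7]
orientation: [[-0.148, 0.989, 0.0], [0.989, 0.148, -0.0], [-0.0, 0.0, -1.0]]
ft_force: [-1.6, -0.8, -0.6]
grip_width: 35.9
```

Emit:
send_rows(deltas=[{"tx": 0, "ty": 0, "tz": 0, "spin": 0}, {"tx": 0, "ty": 0, "tz": 0, "spin": 0}, {"tx": 0, "ty": 0, "tz": 0, "spin": 0}, {"tx": 0, "ty": 0, "tz": -10, "spin": 0}, {"tx": 0, "ty": 0, "tz": -40, "spin": 0}, {"tx": 0, "ty": 0, "tz": -80, "spin": 0}, {"tx": 0, "ty": 0, "tz": -105, "spin": 0}, {"tx": -20, "ty": -5, "tz": -115, "spin": 0}, {"tx": -60, "ty": -18, "tz": -117, "spin": 0}, {"tx": -100, "ty": -30, "tz": -117, "spin": 0}, {"tx": -120, "ty": -35, "tz": -117, "spin": 0}, {"tx": -125, "ty": -35, "tz": -117, "spin": 0}, {"tx": -125, "ty": -35, "tz": -117, "spin": 0}, {"tx": -125, "ty": -35, "tz": -117, "spin": 0}], hand=56)

```text
clock: 9.98
tcp_pos: [592.7, -89.6, 139.5]
orientation: [[-0.149, 0.989, -0.0], [0.989, 0.149, 0.0], [0.0, -0.0, -1.0]]
ft_force: [-0.1, -0.1, 0.5]
grip_width: 56.1
```

Run:
```python
from h import *
s,a=snap('wrist','j.png'); print(s['clock'],s['tcp_pos'],s['grip_width'])
a=cv2.imread('pics/j.png'); cv2.imwrite('pics/j2.png',cv2.resize(a[60:310,200:520],None,fx=2.4,fy=2.4,interpolation=2))
p=np.array([608.8,38.0]);X=np.array([.989,.148]);Y=np.array([-.148,.989])
for n,x,y,z in(('post',-15,-105,89),('ptr',-15,-146,24.5),('idx25',-40,-147,24.5),('idx50',-65,-147,24.5),('holder top',0,0,60)): print(n,np.round(proj('wrist',[*(p+x*X+y*Y),z],s),1))
```

```text
9.975 [592.68675571 -89.64745745 139.46251697] 56.10434646380581
post [348.4 247. ]
ptr [295.6 217.9]
idx25 [293.9 190. ]
idx50 [293.3 160.7]
holder top [479.4 250.4]
```

View pics/j2.png

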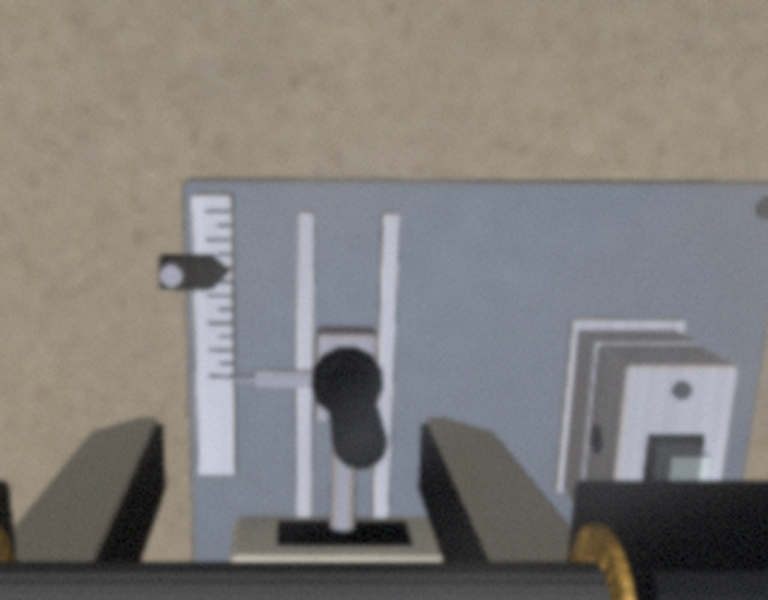

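Run:
```python
from h import *
s=bot.get_state();R=np.array(s['orientation']);t=np.array(s['tcp_pos'])
f=lambda u:(u[0]/2.4+200,u[1]/2.4+60)
T=lambda u,z:(R.T@(onz('wrist',f(u),z,s)-t)).round(2)
a=T((230,377),24.5);b=T((232,270),24.5);print(a,b,a-b)
print('post top',T((359,436),89), 'post base33',T((347,380),33))
p=np.array([608.8,38.0]);X=np.array([.989,.148]);Y=np.array([-.148,.989])
for z in(60,64,68):print([np.round((np.array(proj('wrist',[*(p+x*X+y*Y),z],s))-[200,60])*2.4) for x,y in((-32,-18),(-32,18))])
# tick pitch on enlarged image
g=cv2.cvtColor(cv2.imread('pics/j.png'),cv2.COLOR_BGR2GRAY)[140:225,291:297].mean(1);print(g.round().astype(int).tolist())
```

```text
[-21.97  19.09 114.99] [-20.53 -20.24 114.99] [-1.44 39.33  0.  ]
post top [19.56 15.97 50.5 ] post base33 [ 19.89  17.44 106.5 ]
[array([626., 363.]), array([740., 363.])]
[array([631., 367.]), array([747., 367.])]
[array([636., 371.]), array([754., 371.])]
[127, 146, 169, 180, 182, 181, 168, 152, 152, 173, 184, 182, 170, 152, 154, 174, 185, 183, 170, 152, 154, 174, 183, 182, 170, 153, 152, 167, 168, 152, 128, 101, 92, 102, 118, 129, 130, 135, 156, 176, 182, 177, 161, 154, 170, 182, 182, 169, 151, 154, 174, 183, 180, 164, 144, 154, 176, 185, 180, 165, 160, 175, 186, 185, 172, 152, 154, 176, 188, 185, 166, 154, 168, 186, 187, 173, 155, 159, 182, 193, 195, 197, 196, 196, 195]
```

Emit:
send_rows(deltas=[{"tx": 8, "ty": 8, "tz": 0, "spin": 0}, {"tx": 17, "ty": 17, "tz": 5, "spin": 0}, {"tx": 20, "ty": 19.5, "tz": 20, "spin": 0}, {"tx": 20, "ty": 19.5, "tz": 45, "spin": 0}, {"tx": 20, "ty": 19.5, "tz": 70, "spin": 0}, {"tx": 20, "ty": 19.5, "tz": 85, "spin": 0}, {"tx": 20, "ty": 19.5, "tz": 89.5, "spin": 0}, {"tx": 20, "ty": 19.5, "tz": 89.5, "spin": 0}, {"tx": 20, "ty": 19.5, "tz": 89.5, "spin": 0}], hand=44)

```text
clock: 11.15
tcp_pos: [609.8, -68.4, 51.3]
orientation: [[-0.148, 0.989, 0.002], [0.989, 0.148, -0.0], [-0.001, 0.002, -1.0]]
ft_force: [0.4, -0.2, 0.1]
grip_width: 43.8
```

Emit:
send_rows(deltas=[{"tx": 0, "ty": 0, "tz": 0, "spin": 0}, {"tx": 0, "ty": 0, "tz": 0, "spin": 0}, {"tx": 0, "ty": 0, "tz": 0, "spin": 0}, {"tx": 0, "ty": 0, "tz": 0, "spin": 0}, {"tx": 0, "ty": 0, "tz": 0, "spin": 0}, {"tx": 0, "ty": 0, "tz": 0, "spin": 0}, {"tx": 0, "ty": 0, "tz": 0, "spin": 0}], hand=2, squeeze=45)

```text
clock: 12.02
tcp_pos: [608.9, -67.3, 50.3]
orientation: [[-0.148, 0.989, -0.0], [0.989, 0.148, 0.001], [0.001, 0.0, -1.0]]
ft_force: [-1.3, 5.5, 3.2]
grip_width: 15.3
```

Emit:
send_rows(deltas=[{"tx": 0.5, "ty": -3, "tz": 0, "spin": 0}, {"tx": 0.8, "ty": -8, "tz": 0, "spin": 0}, {"tx": 0.8, "ty": -14, "tz": 0, "spin": 0}, {"tx": 0.8, "ty": -20, "tz": 0, "spin": 0}, {"tx": 0.8, "ty": -26, "tz": 0, "spin": 0}, {"tx": 0.8, "ty": -32, "tz": 0, "spin": 0}, {"tx": 0.8, "ty": -36, "tz": 0, "spin": 0}, {"tx": 0.8, "ty": -38.5, "tz": 0, "spin": 0}, {"tx": 0.8, "ty": -39.3, "tz": 0, "spin": 0}, {"tx": 0.8, "ty": -39.3, "tz": 0, "spin": 0}, {"tx": 0.8, "ty": -39.3, "tz": 0, "spin": 0}])

```text
clock: 13.4
tcp_pos: [570.7, -72.8, 50.3]
orientation: [[-0.148, 0.989, 0.002], [0.989, 0.148, 0.0], [0.0, 0.002, -1.0]]
ft_force: [6.0, 4.5, -2.8]
grip_width: 15.1
```

Run:
```python
from h import *
s,a=snap('wrist','k.png'); print(s['clock'],s['tcp_pos'],s['grip_width'],s['ft_force'])
a=cv2.imread('pics/k.png'); cv2.imwrite('pics/k2.png',cv2.resize(a[120:320,180:330],None,fx=3,fy=3,interpolation=2))
```

```text
13.4 [570.73397218 -72.80710693  50.33984083] 15.107597332955391 [ 5.99067532  4.50526632 -2.79695317]
```

View pics/k2.png

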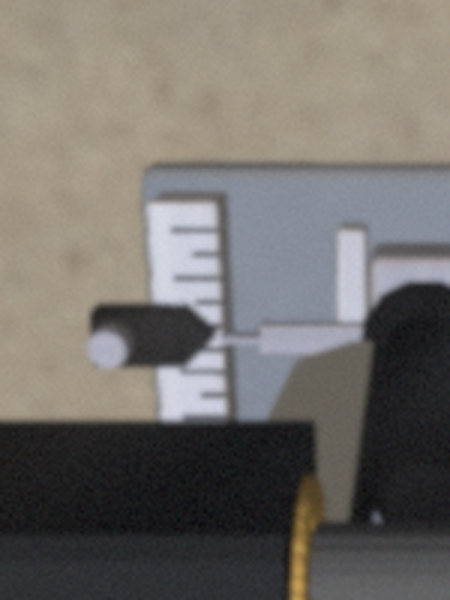

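The index nose is at about (215,332) and the pointer at about row 341 in the crop, so the pull looks roughly 1.5 mm short. I'll measure it more finely.

Run:
```python
from h import *
s=bot.get_state()
a=cv2.imread('pics/k.png'); g=cv2.cvtColor(a,cv2.COLOR_BGR2GRAY).astype(int)
print(g[222:246,240:272:2])
cv2.imwrite('pics/k3.png',cv2.resize(a[215:250,225:275],None,fx=12,fy=12,interpolation=2))
R=np.array(s['orientation'])
for v in(230.5,233.5):print((R.T@(onz('wrist',(252,v),24.5,s)-np.array(s['tcp_pos']))))
```

```text
[[ 88 101 159 182 190 188 178 120 101 133 139 142 139 140 140 144]
 [ 53  64 123 179 202 203 191 121  95 133 138 142 142 142 143 141]
 [ 51  52  86 157 197 204 193 125  98 127 141 142 143 138 144 141]
 [ 49  51  59 117 176 203 194 124  97 132 141 141 140 141 139 141]
 [ 48  50  48  81 142 189 187 126  95 131 142 141 140 139 130 133]
 [ 50  55  50  52 102 156 160 116  96 130 138 141 142 135 124 124]
 [ 53  51  52  46  66 107 125 110  96 126 141 140 142 137 136 137]
 [ 54  49  54  47  50  67 117 115  93 121 138 136 135 138 158 159]
 [ 52  47  59  50  48  71 141 127  96 112 125 124 124 135 166 166]
 [ 53  53  52  55  52  82 159 136 118 118 118 119 118 136 166 170]
 [ 51  51  50  53  53 108 175 153 143 140 136 137 135 150 165 168]
 [ 50  51  53  53  70 141 186 167 154 158 158 156 158 163 168 171]
 [ 46  51  46  54  91 162 188 161 143 147 156 155 156 161 172 169]
 [ 51  50  53  63 101 154 164 138 112 131 145 145 147 158 172 175]
 [ 46  52  54  86 118 136 137 113  92 119 140 140 141 155 174 169]
 [ 46  51  76 132 157 160 157 130  90 122 138 138 138 150 162 159]
 [ 48  55 106 172 192 193 190 150  94 117 136 140 141 141 147 148]
 [ 46  72 145 196 204 205 201 161  94 116 138 139 138 140 141 141]
 [ 62 105 174 204 208 206 203 161  95 115 138 140 142 139 140 141]
 [ 95 137 191 203 204 203 201 161  87 114 141 138 139 138 140 139]
 [130 154 184 182 185 182 180 148  91 115 139 141 137 140 139 140]
 [154 148 158 158 157 156 151 127  91 113 143 138 138 139 139 141]
 [173 161 159 163 160 159 147 124  90 111 139 142 138 138 140 139]
 [196 189 192 191 191 190 175 144  93 109 140 141 138 141 136 137]]
[-41.47924548  -1.12844777  25.82059775]
[-41.5803414    0.79057842  25.82477746]
```

View pics/k3.png

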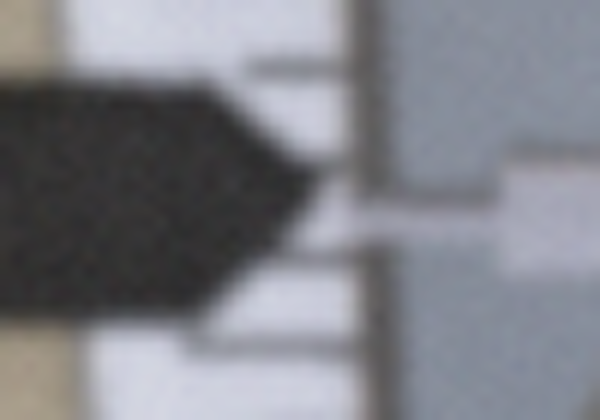

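Run:
```python
import cv2,numpy as np
a=cv2.imread('pics/j.png'); k=cv2.imread('pics/k.png')
A=cv2.resize(a[160:225,262:312],None,fx=9,fy=9,interpolation=2)
B=cv2.resize(k[218:245,215:265],None,fx=9,fy=9,interpolation=2)
B=np.vstack([B,np.zeros((A.shape[0]-B.shape[0],B.shape[1],3),'uint8')])
cv2.imwrite('pics/l.png',cv2.resize(np.hstack([A[:,:395],B[:,:395]]),None,fx=1,fy=1))
g=cv2.cvtColor(a,cv2.COLOR_BGR2GRAY).astype(int)
print(g[162:184,286:300]);print(g[210:224,294:304])
```

```text
[[195 195 190 193 193 190 192 191 189 179 157 129 131 134]
 [195 194 193 193 192 194 191 188 185 179 156 132 129 136]
 [188 187 187 187 185 176 177 176 176 169 146 127 130 132]
 [162 162 165 169 170 161 159 157 156 149 134 125 129 133]
 [112 112 121 140 150 155 157 158 156 149 138 124 126 131]
 [ 72  75  87 110 136 158 172 177 176 171 148 127 128 133]
 [ 66  66  71  87 110 141 165 182 185 178 156 132 128 132]
 [ 63  65  65  67  85 108 137 163 176 174 154 131 127 136]
 [ 63  65  66  65  73  82 105 133 153 154 142 127 130 134]
 [ 65  64  64  68  69  69  81  96 113 124 124 120 126 132]
 [ 67  66  67  67  68  73  69  75  96 115 127 122 128 136]
 [ 67  64  65  70  72  70  73  83 113 134 141 128 130 132]
 [ 65  65  66  66  67  70  85 107 136 156 153 132 132 132]
 [ 68  67  62  70  68  78  97 130 153 166 151 134 128 134]
 [ 66  68  67  71  75  90 109 135 153 155 141 125 128 134]
 [ 68  68  72  80  94 116 131 142 145 144 130 119 127 134]
 [ 69  72  82 105 134 153 161 164 163 155 138 122 125 132]
 [ 88  95 111 137 164 179 183 182 184 174 153 127 123 133]
 [123 137 149 168 184 189 188 188 193 180 154 129 125 131]
 [163 167 170 179 183 184 185 184 182 175 150 126 124 131]
 [169 167 166 168 166 166 168 169 168 157 140 119 123 131]
 [172 162 160 160 159 162 161 161 158 151 132 120 121 133]]
[[165 162 149 129 123 134 133 135 137 136]
 [149 150 136 123 123 129 131 136 133 136]
 [169 165 152 130 125 130 134 133 134 132]
 [189 185 168 141 125 125 131 132 134 132]
 [191 186 170 140 124 126 132 131 133 132]
 [179 172 154 132 119 122 125 125 125 127]
 [160 152 136 125 118 122 123 126 122 125]
 [162 154 145 133 130 131 129 133 133 131]
 [180 180 169 151 138 140 142 143 143 142]
 [197 192 179 152 137 137 142 139 142 142]
 [198 195 179 151 130 130 136 134 135 137]
 [200 196 184 153 129 126 133 134 132 134]
 [200 197 183 153 132 129 131 135 134 133]
 [198 197 185 155 130 129 133 133 134 133]]
```

View pics/l.png

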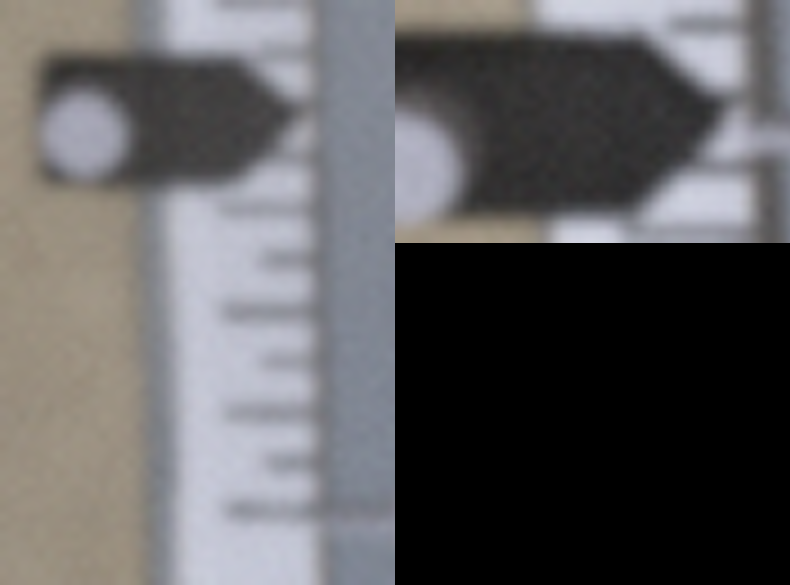

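The two views put the remaining pull at 1.3 to 2.0 mm, so I'll pull 1.5 mm more.

Emit:
send_rows(deltas=[{"tx": 0, "ty": -0.8, "tz": 0, "spin": 0}, {"tx": 0, "ty": -1.5, "tz": 0, "spin": 0}, {"tx": 0, "ty": -1.5, "tz": 0, "spin": 0}, {"tx": 0, "ty": -1.5, "tz": 0, "spin": 0}, {"tx": 0, "ty": -1.5, "tz": 0, "spin": 0}])

```text
clock: 14.08
tcp_pos: [569.3, -73.0, 50.4]
orientation: [[-0.148, 0.989, 0.002], [0.989, 0.148, 0.0], [0.0, 0.002, -1.0]]
ft_force: [6.1, 5.2, -3.2]
grip_width: 15.2
```

Run:
```python
from h import *
s,a=snap('wrist','m.png'); print(s['clock'],s['tcp_pos'],s['grip_width'],s['ft_force'])
a=cv2.imread('pics/m.png'); g=cv2.cvtColor(a,cv2.COLOR_BGR2GRAY).astype(int);print(g[222:246,246:272:2])
A=cv2.resize(a[205:255,215:270],None,fx=11,fy=11,interpolation=2)
cv2.imwrite('pics/m2.png',A)
```

```text
14.075 [569.29455009 -73.0243212   50.35396584] 15.238481120893995 [ 6.10518662  5.22796885 -3.23068017]
[[162 153 152 145 105  97 131 142 140 141 142 142 142]
 [153 143 142 141 104  98 130 137 142 140 140 145 141]
 [169 174 173 166 115  97 130 138 142 141 141 141 139]
 [179 197 196 185 124  98 131 138 139 140 140 139 142]
 [155 195 203 196 126  93 130 137 141 140 140 131 131]
 [119 180 201 194 133  97 129 140 140 140 136 125 124]
 [ 80 148 189 192 133  94 127 139 141 138 137 138 136]
 [ 53 106 162 166 128  97 122 135 136 135 140 158 157]
 [ 49  65 111 128 116  99 117 125 125 123 137 165 168]
 [ 46  49  69 115 122 115 116 118 118 119 139 165 169]
 [ 49  49  65 132 149 138 142 136 134 138 150 167 165]
 [ 50  49  71 155 166 156 154 158 156 158 161 168 171]
 [ 49  53  97 178 163 142 147 156 156 159 162 171 172]
 [ 51  62 128 188 159 116 134 148 145 147 158 170 172]
 [ 52  79 154 187 153  94 121 139 139 140 154 169 169]
 [ 53  89 149 168 135  90 120 140 137 142 148 164 162]
 [ 83 103 129 138 122  91 119 137 138 140 141 146 147]
 [120 150 150 154 130  89 116 137 140 139 139 140 142]
 [163 190 189 188 154  91 116 137 138 139 140 140 139]
 [189 204 202 204 161  91 115 138 141 139 140 138 139]
 [203 205 207 205 164  91 116 139 138 140 137 139 142]
 [206 206 206 205 163  93 116 139 140 140 141 139 142]
 [199 195 196 194 153  93 112 140 140 141 138 138 142]
 [172 174 173 170 132  89 110 140 141 141 141 138 139]]
```

View pics/m2.png

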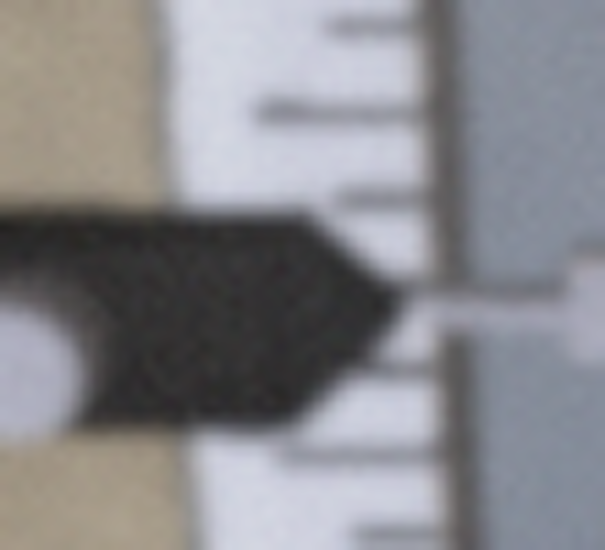

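Run:
```python
from h import *
bot.finish_job()
```

```text
the job is handed in; nothing more can be done
```

I seated the cell holder on the pegs, let go of it, then pulled the slide to the index and handed the job in at about 14 s of the 51 s allowed, still gripping the post.

- **Holder:** it went down over both pegs with little force (under 3 N). The foot ended at about 14 mm, level with the pad. A later wrist picture put its top corners within about 3 px (enlarged crop) of where a seated holder's would be.
- **Slide:** the first pull of 39.3 mm looked about 1.5 mm short, so I pulled another 1.5 mm. In the last picture the pointer lines up with the index nose to about 0.5 mm. The views disagreed by up to about 1 mm because the camera sees the thick nose at an angle, so treat the 0.5 mm as an estimate.
- **Final grip:** 45 N squeeze, fingers 15.2 mm apart on the 16 mm post. About 5 N of sideways force on the wrist showed up when the fingers closed and was still there at the end.
- **Other things on the worktop:** no reading or picture showed a collision, and I planned the moves to stay clear of them. I took no full-scene picture at the end to confirm nothing had moved.
- **Refused move:** my first move call was rejected for incomplete rows. The arm did not move.

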